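Test weight from its hook to the bench scale

TASK

The bench scale is to be checked. Take the brass test weight up and off its hook on the weight stand and set it down gently, without dropping it, upright on the scale's round metal plate, standing wholly on the plate. Leave the dark steel weight hanging where it is.

Things in the scene. Friction and masses are not known exactly. Their poses are not given: they have to be found in the camera images.
- brass_weight: Brass test weight, 0.4 kg, 106 mm tall: round body (44 mm wide, 42 high), 20 mm neck, square upright bow handle from z = 50 to 106 mm, 40 wide (y), 10 thick (x), bars 8 mm; opening z = 58 to 98 mm, 24 wide. Hangs by the handle's top bar on a hook along its own x; -x is the way off. Grip from above across the handle's flat sides (40 mm, along y). Origin: centre of underside, z up.
- steel_weight: Dark steel test weight, same shape and size as the brass one, hanging on the other hook, 110 mm beside it. Which weight hangs on which hook varies. Origin: centre of underside, z up.
- weight_stand: Fixed stand: blue foot plate 85 x 220 x 10 mm, posts 151 high at y = +-95, cross bar at x = 0. Hooks (8 mm bar, axis z = 129 mm) at y = +-55 run level along -x, then bend up from x = -70 to a tip at x = -81 mm, 12 mm above the level part. Weights hang at x = -50, underside z = 35 mm; raise one by 12 to 32 mm (best 22) to pass the tip towards -x. Origin: on the worktop under the bar, z up.
- scale_plate (a point): Centre of the top of the round metal plate (104 mm wide) of the fixed white bench scale (110 x 170 mm, 22 mm high). The plate's top is 30 mm above the worktop and does not move. z up; +y points to the scale's display.
Not all that is in view belongs to the job. Of the things that look like the brass_weight, the middle-sized one is meant.

How it is judged:
By the outcome, as a careful person would: the job done as asked, in the order asked, and still so for the second after the job is handed in, with the robot touching nothing.
It also fails if it takes over 38 s, if anything falls off the work surface, if the arm or the gripper's body presses on something with over 40 N, if the wrist force passes 120 N, or if a joint passes its speed limit or range.

ROBOT

A 6-joint arm with a two-finger parallel gripper is mounted at the origin on a cart in front of the work surface, level with it; the furniture and walls round the work are solid. World frame = base frame: x ahead of the robot, y to its left, z up, the work surface at z = 0. Lengths are in mm, angles in rad, forces in N, time in s.
With the tool pointing down it reaches from about 325 to 775 mm from the base axis. Payload 9.3 kg.
Tool frame: the origin (TCP) lies at the very end of the fingers, on their centre line; the grasp point (between the pads) lies 19 mm behind it; z points along the fingers, y is the line along which they close (so a half turn about z gives the same grasp; the last joint's range is limited). The gripper opens to 85 mm and grips with 20 to 120 N. Pads are 22 mm wide; open, the fingers measure 114 mm over their backs; the gripper's body (76 mm by 85 mm) begins 54 mm behind the grasp point. The pads swing forward as they close: fully open they stand 13 mm farther back than shut.
Start: joints at [1.095, 0.259, 0.021, 1.334, 0, 1.418], TCP at [174.474, 521.589, 231.279] pointing down, gripper open.
Joint ranges: [-3.04, 3.04], [-0.91, 1.82], [-1.04, 1.36], [-1.92, 1.95], [-1.52, 1.45], [-3.14, 3.14]. Speed limits (rad/s): [2.22, 2.22, 2.79, 3.14, 3.14, 3.14].

INTERFACE

Orientations are given as a unit quaternion [w, x, y, z].
In Python, from plant import telemetry, read_camera, job, regions_of gives the robot as it stands.
- The arm moves only by the shell command python3 -m jog 'ROWS' [FORCE]. ROWS is text: rows parted by semicolons, each of 7 numbers parted by spaces: the shift along the tool's x, y, z normalised to -1 to 1, where 1 is 2.5 cm, then the turn, a rotation vector about the tool's x, y, z normalised to -1 to 1, where 1 is 4 degrees, then the opening, from 0 (shut) to 1 (fully open). A call has exactly 8 rows; each row shifts and turns the commanded pose from where the row before left it, along the tool's axes as they then stand; what a row does not reach is not made up. A row lasts 1/10 s, in which the tool goes at most 50 mm and 8.59 degrees, less where a joint would pass 70% of its speed; a pose out of reach is approached as far as the arm can. A call with a number of a shift or a turn outside -1 to 1 is refused whole. A call with a gripper value outside its range is refused whole. The fingers move at their own pace and stop on an object; FORCE is the grip in N (left out, the last holds). Time passes only in rows, so rows that do not move let the fingers close, or fill a call up. It gives the time, the measured TCP pose, the force, the opening and the grip force at its end, in the units of the state.
- telemetry.observe(): the state, without advancing time (a new reading comes with each control period).
- read_camera(name): name is "scene" or "top" or "wrist"; returns a dict with "frame" (420x560x3 uint8, blue, green, red), "fov_y" (degrees; the focal length in pixels is half the picture's height over the tangent of half this angle, whatever the lens; pixels are square), "cx", "cy" (the principal point, pixels), "k1" (the pictures are not rectified: a ray, as slopes to the right and down, at radius r is drawn at 1 + k1 r^2 times it, then the intrinsics apply), "rvec" (rotation vector, rad) and "tvec" (3), from world to camera coordinates, as OpenCV has them. Camera axes: x right, y down, z forward; pixel columns grow to the right and rows downward; lengths in mm; the calibration is good to about 2 mm. A picture is of the moment at which its call begins. There is no depth.
- job.close_job(): hands the job in; it is judged then, once.
Trained networks look in the newest picture that a camera, given by its name, has taken for a name from the list of things; names that differ only in an ending like _2 or _b are one class to them, and where a whole thing is asked for, a point or a joint stands for the part that bears it (a point fixed in the world has none). Each returns a list of dicts, best first, with "p" (0 to 1); they miss things now and then, are a little off and sometimes report something else, mostly with a low value. They report only what shows in the picture. A call takes as long as a camera call. They do not tell look-alikes from the thing itself.
- regions_of(query, camera): "region" (420x560 bool, what is visible of it) and "bbox" ([left, top, width, height] in pixels, round what is visible of it).
The state is a dict: "t": time; "qpos": joint angles; "joint_velocities": joint speeds; "tau": joint torques, N m; "eef_pos": TCP position; "tcp_rot": TCP orientation; "ft_force": force on the tool from outside, world axes, zero at the start; "ft_torque": the same for the moment, N m; "opening": opening from 0.0 (shut) to 1.0 (fully open); "grasp_force": force on a finger pad.
Only numpy, scipy, OpenCV 4.12 (cv2) and the standard library are available. Lean on these libraries where they do the work, as an engineer would, in place of code of your own. Each camera call takes 0.05 s, during which the arm holds its last target. There are 200 camera calls.

## Working session

There is one attempt and no reset: what is moved stays moved. The work goes in short steps, Python scripts to look and compute and a shell command to move; the robot and the scene stay as the last step left them, time stands still between calls to the robot, and variables do not carry over. Pictures are saved under pics/ and viewed, at most 10 in all, crops included, and the job is handed in when it is done.

```bash
mkdir -p pics; ls; cat > h.py <<'E'
import numpy as np, cv2
from plant import telemetry, read_camera, job, regions_of
def K(c):
    h=c["frame"].shape[0]; f=h/2/np.tan(np.radians(c["fov_y"])/2)
    return np.array([[f,0,c["cx"]],[0,f,c["cy"]],[0,0,1.]]), np.array([c["k1"],0,0,0.])
def proj(c,P):
    k,d=K(c); return cv2.projectPoints(np.float64(P).reshape(-1,1,3),np.float64(c["rvec"]),np.float64(c["tvec"]),k,d)[0][:,0]
def ray(c,uv):
    k,d=K(c); n=cv2.undistortPoints(np.float64(uv).reshape(-1,1,2),k,d)[:,0]
    R=cv2.Rodrigues(np.float64(c["rvec"]))[0]; t=np.float64(c["tvec"]).ravel()
    return -R.T@t, np.c_[n,np.ones(len(n))]@R
def atz(c,uv,z):
    o,d=ray(c,uv); return o+d*((z-o[2])/d[:,2])[:,None]
E
python3 - <<'E'
from h import *
fs=[]
for n in("scene","top"):
    c=read_camera(n); fs.append(c["frame"]); cv2.imwrite(f"pics/{n}0.png",c["frame"])
    o,_=ray(c,[[280,210]]); print(n,o,c["k1"])
    for q in("brass_weight","steel_weight","weight_stand","scale_plate"):
        try:
            for r in regions_of(q,n)[:4]:
                m=r["region"]; ys,xs=np.nonzero(m); print(q,round(r["p"],2),r["bbox"],xs.mean().round(1),ys.mean().round(1),np.median(c["frame"][m],axis=0))
        except Exception as e: print(q,e)
print(telemetry.observe())
E
```

```text
pics
scene [ 159.5765246  -205.54817118  523.97364068] -0.06790184479705304
brass_weight 0.89 [297.2, 181.0, 21.2, 62.0] 307.9 217.0 [26. 68. 87.]
brass_weight 0.82 [266.3, 197.8, 16.3, 38.4] 272.4 217.6 [36. 79. 99.]
brass_weight 0.74 [251.6, 138.1, 24.2, 65.4] 263.7 172.2 [27. 72. 91.]
steel_weight 0.6 [330.5, 211.5, 25.7, 66.3] 342.5 247.3 [32. 30. 28.]
weight_stand 0.6 [289.3, 162.8, 104.5, 139.0] 342.4 233.3 [84. 68. 67.]
scale_plate 0.66 [214.7, 247.8, 95.6, 79.1] 262.3 285.8 [167. 167. 168.]
top [367.89435011 439.17934689 888.24463768] -0.05980128907007304
brass_weight 0.67 [157.1, 161.9, 45.8, 40.5] 179.3 183.4 [ 44. 123. 150.]
brass_weight 0.62 [295.4, 187.9, 24.6, 24.4] 306.0 197.5 [ 46. 119. 143.]
brass_weight 0.55 [246.7, 199.5, 16.7, 21.7] 254.6 211.7 [ 54. 143. 172.]
steel_weight 0.72 [349.5, 186.2, 30.4, 23.9] 363.8 196.8 [53. 51. 47.]
weight_stand 0.89 [279.0, 153.9, 118.0, 56.7] 331.0 179.7 [137.  85.  41.]
weight_stand 0.55 [294.8, 184.1, 27.3, 29.2] 306.7 197.2 [ 49. 115. 137.]
scale_plate 0.89 [287.1, 235.0, 86.9, 56.9] 331.4 264.4 [194. 206. 205.]
{'t': 0.5, 'qpos': array([1.09540353e+00, 2.58619448e-01, 2.14685802e-02, 1.33370110e+00,
       3.26058657e-05, 1.41820077e+00]), 'joint_velocities': array([ 0.00038096, -0.00014634, -0.00044087,  0.00100563,  0.00186334,
       -0.0007736 ]), 'tau': array([-2.05584947e-03, -5.54940462e+01,  3.44530427e+01,  1.94750421e-03,
       -1.67926628e-04, -5.21878690e-06]), 'eef_pos': array([174.4575599 , 521.58291144, 231.25576988]), 'tcp_rot': array([-2.40977179e-05,  1.60698805e-01,  9.87003492e-01, -2.14226127e-05]), 'ft_force': array([-0.92444258,  0.4350218 , -1.21556497]), 'ft_torque': array([ 0.04059134, -0.01915676,  0.00603186]), 'grasp_force': 0.0, 'opening': 1.0035844634915305}
```

View pics/scene0.png

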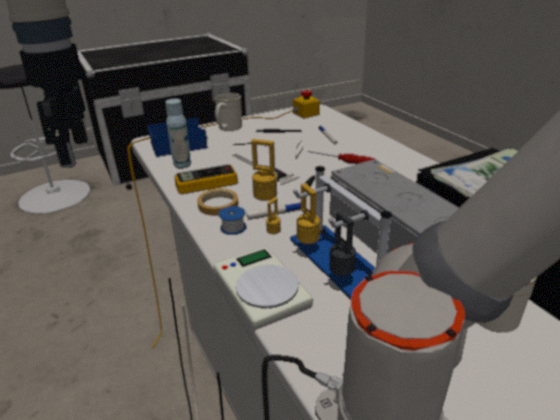

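View pics/top0.png

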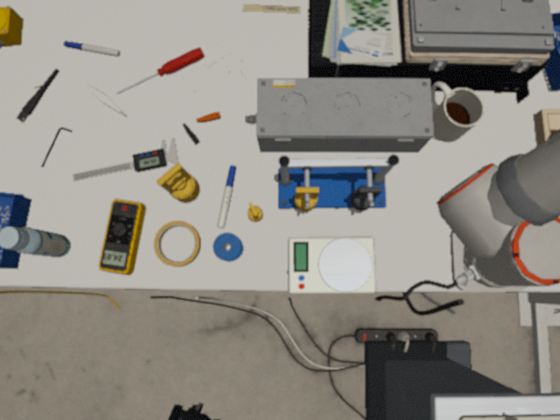

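The pictures show three brass weights: large at top-view (180,183), small at (255,212), and the middle one hanging at (306,197). The steel weight hangs at (364,197). The scale plate is at about (346,264), with the display to its left, and the stand's hooks point down the image.

```bash
python3 - <<'E'
from h import *
c=read_camera("top"); f=c["frame"]; hsv=cv2.cvtColor(f,cv2.COLOR_BGR2HSV)
# stand foot
m=((hsv[...,0]>100)&(hsv[...,0]<125)&(hsv[...,1]>130)).astype(np.uint8); m[:150]=0;m[215:]=0;m[:,:272]=0;m[:,392:]=0
p=np.argwhere(m)[:,::-1].astype(float); W=atz(c,p,10)[:,:2].astype(np.float32)
r=cv2.minAreaRect(W); print("foot",r)
# posts tops
print("posts",atz(c,[[284,161],[393,160]],151)[:,:2])
for q in("brass_weight",):
    for g in regions_of(q,"top"):
        ys,xs=np.nonzero(g["region"]); print(q,g["bbox"],atz(c,[[xs.mean(),ys.mean()]],100)[0],atz(c,[[xs.mean(),ys.mean()]],0)[0])
g=regions_of("scale_plate","top")[0]; M=g["region"].astype(np.uint8)
W=atz(c,np.argwhere(M)[:,::-1].astype(float),22)[:,:2].astype(np.float32); print("scale body",cv2.minAreaRect(W))
print("guess plate",atz(c,[[346,264],[301,257]],30))
b=cv2.resize(f[140:300,270:410],None,fx=4.2,fy=3.7,interpolation=cv2.INTER_CUBIC) 
b=cv2.resize(f[145:295,270:410],(560,600),interpolation=cv2.INTER_CUBIC); cv2.imwrite("pics/crop.png",b)
c=read_camera("wrist"); cv2.imwrite("pics/w0.png",c["frame"]); print("wrist",ray(c,[[280,210]]),c["fov_y"])
E
```

```text
foot ((559.1117553710938, 357.5011291503906), (81.15113830566406, 213.43576049804688), 0.2961410582065582)
posts [[574.61862305 451.86351569]
 [577.22430515 263.65845912]]
brass_weight [297.0, 185.8, 21.6, 28.1] [519.92297931 411.50496065 100.        ] [539.20996484 407.99407267   0.        ]
brass_weight [248.5, 201.6, 15.9, 20.9] [492.3595348  504.65316052 100.        ] [508.14970687 512.95944141   0.        ]
brass_weight [159.4, 164.3, 42.6, 39.6] [544.77100551 645.51756731 100.        ] [567.21031521 671.69449393   0.        ]
scale body ((404.2424011230469, 358.94781494140625), (112.6288833618164, 171.4459228515625), 0.3768143951892853)
guess plate [[403.58495233 332.62139354  30.        ]
 [416.49494368 419.51060383  30.        ]]
wrist (array([ 97.78450458, 546.54585037, 374.73085231]), array([[ 0.30129148, -0.09271489, -0.94904257]])) 58.65951370119647
```

View pics/crop.png

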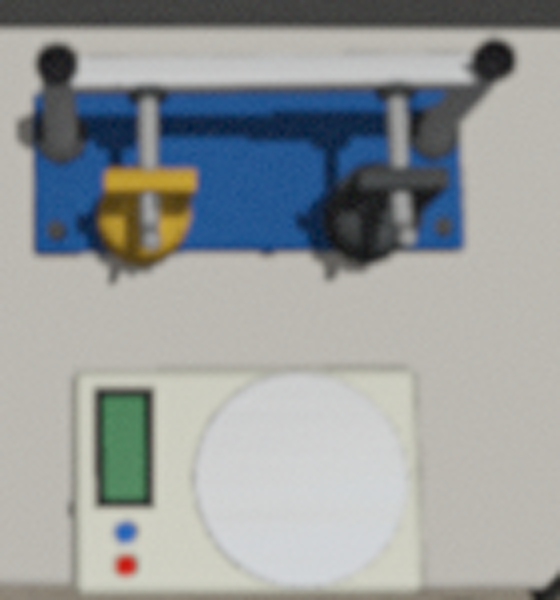

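```bash
python3 -m jog '0 0 0 0 0 -0.93 1; 0 0 0 0 0 -0.93 1; 0 0 0 0 0 -0.93 1; 0 0 0 0 0 -0.92 1; 0 0 0 0 0 -0.92 1; -1 -0.3 0 0 0 0 1; -1 -0.3 0 0 0 0 1; -1 -0.3 0 0 0 0 1' 40
python3 -m jog '-1 -0.3 0 0 0 0 1; -1 -0.3 0 0 0 0 1; -1 -0.3 0 0 0 0 1; -1 -0.3 0 0 0 0 1; -1 -0.3 0 0 0 0 1; -1 -0.3 0 0 0 0 1; -1 -0.3 0 0 0 0 1; -1 -0.3 0 0 0 0 1' 
python3 -m jog '-1 -0.5 0 0 0 0 1; -1 -0.5 0 0 0 0 1; -0.5 0 0 0 0 0 1; 0 0 0 0 0 0 1; 0 0 0 0 0 0 1; 0 0 0 0 0 0 1; 0 0 0 0 0 0 1; 0 0 0 0 0 0 1'
python3 - <<'E'
from h import *
c=read_camera("wrist"); f=c["frame"]
s=telemetry.observe(); print(s["eef_pos"],s["tcp_rot"],s["qpos"])
c2=f.copy()
for P in([526,412.5,141],[526,392.5,141],[526,432.5,141],[495,412.5,141],[403,333,30]): 
    u=proj(c,P)[0]; print(P,u); 
    if abs(u).max()<2000: cv2.circle(c2,tuple(int(v) for v in u),3,(0,0,255),-1)
cv2.imwrite("pics/w1.png",c2)
for q in("brass_weight","steel_weight"):
    for g in regions_of(q,"wrist"): print(q,g["p"],g["bbox"])
E
```

```text
t: 1.5
eef_pos: [250.1, 498.9, 231.4]
tcp_rot: [0.0, -0.001, 1.0, 0.0]
ft_force: [-1.1, 0.1, 0.5]
opening: 1.001
grasp_force: 0.0
t: 2.3
eef_pos: [450.5, 438.8, 231.3]
tcp_rot: [-0.0, -0.0, 1.0, -0.0]
ft_force: [0.1, 0.9, -0.2]
opening: 1.002
grasp_force: 0.0
t: 3.1
eef_pos: [511.3, 414.7, 231.6]
tcp_rot: [0.0, -0.001, 1.0, 0.0]
ft_force: [0.3, -0.4, -0.1]
opening: 1.0
grasp_force: 0.0
[511.42062656 414.60832647 231.57492226] [ 1.13798151e-04 -6.40183453e-04  9.99999785e-01  8.00269134e-05] [5.53899440e-01 4.50147228e-01 3.11604006e-01 1.43197536e+00
 1.65829787e-05 5.52619075e-01]
[526, 412.5, 141] [274.67462509 234.96286877]
[526, 392.5, 141] [245.04620829 234.9140961 ]
[526, 432.5, 141] [304.30105004 234.99983235]
[495, 412.5, 141] [274.65326982 190.62811279]
[403, 333, 30] [183.07552465  53.16678218]
brass_weight 0.93 [356.2, 148.2, 44.8, 43.7]
brass_weight 0.87 [240.8, 169.6, 63.1, 72.7]
brass_weight 0.66 [479.5, 185.1, 79.4, 96.0]
brass_weight 0.53 [80.3, 174.8, 101.0, 69.2]
steel_weight 0.68 [82.2, 174.8, 99.6, 70.9]
```

View pics/w1.png

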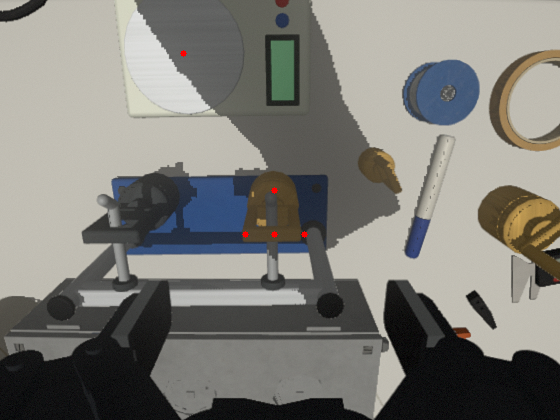

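The handle bar is at (272,233) in the wrist view, within 2 px of the prediction, so the weight is at about (525,411). The plate agrees with its estimate too. I'll descend and grip.

```bash
python3 -m jog '-0.56 -0.14 0 0 0 0 1; 0 0 1 0 0 0 1; 0 0 1 0 0 0 1; 0 0 1 0 0 0 1; 0 0 1 0 0 0 1; 0 0 0.8 0 0 0 1; 0 0 0.45 0 0 0 1; 0 0 0 0 0 0 1'
python3 -m jog '0 0 0 0 0 0 0.6; 0 0 0 0 0 0 0.3; 0 0 0 0 0 0 0.3; 0 0 0 0 0 0 0.3; 0 0 0 0 0 0 0.3; 0 0 0 0 0 0 0.3; 0 0 0 0 0 0 0.3; 0 0 0 0 0 0 0.3' 50
```

```text
t: 4.05
eef_pos: [526.1, 410.1, 98.4]
tcp_rot: [-0.001, -0.0, 1.0, -0.001]
ft_force: [-0.0, -0.6, 1.0]
opening: 1.0
grasp_force: 0.0
t: 4.85
eef_pos: [526.7, 411.0, 101.2]
tcp_rot: [0.001, -0.0, 1.0, 0.0]
ft_force: [1.1, -0.5, 5.3]
opening: 0.462
grasp_force: 50.2
```

```bash
python3 -m jog '0 0 0 0 0 0 0.3; 0 0 -0.15 0 0 0 0.3; 0 0 -0.2 0 0 0 0.3; 0 0 -0.2 0 0 0 0.3; 0 0 -0.2 0 0 0 0.3; 0 0 -0.13 0 0 0 0.3; 0 0 0 0 0 0 0.3; 0 0 0 0 0 0 0.3' 60
python3 - <<'E'
from h import *
s=telemetry.observe(); print(s["eef_pos"],s["ft_force"],s["ft_torque"],s["opening"])
c=read_camera("wrist"); cv2.imwrite("pics/w2.png",c["frame"])
E
```

```text
t: 5.65
eef_pos: [526.0, 410.7, 122.0]
tcp_rot: [-0.0, -0.0, 1.0, -0.0]
ft_force: [1.0, -0.4, -4.3]
opening: 0.454
grasp_force: 60.6
[525.99914563 410.71468734 122.00238706] [ 1.03100773 -0.41653666 -4.32432424] [-0.03379865 -0.01164732  0.0267338 ] 0.4544165934908397
```

View pics/w2.png

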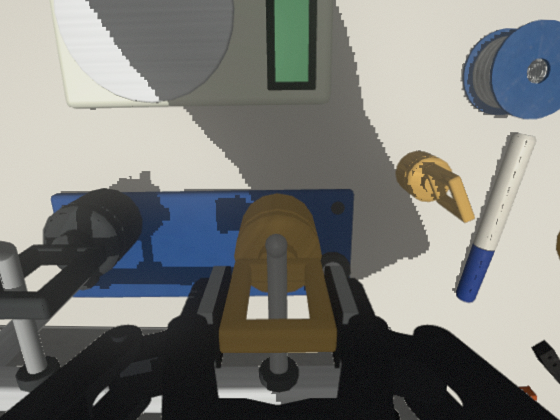

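The brass weight is held (4.3 N) and lifted 21 mm, with the hook through the opening. I'll slide it off towards -x.

```bash
python3 -m jog '0.2 0 0 0 0 0 0.3; 0.4 0 0 0 0 0 0.3; 0.5 0 0 0 0 0 0.3; 0.5 0 0 0 0 0 0.3; 0.5 0 0 0 0 0 0.3; 0.5 0 0 0 0 0 0.3; 0.4 0 0 0 0 0 0.3; 0.2 0 0 0 0 0 0.3'
python3 -m jog '0.3 -0.2 0 0 0 0 0.3; 0.3 -0.4 0 0 0 0 0.3; 0.3 -0.5 0 0 0 0 0.3; 0.3 -0.6 0 0 0 0 0.3; 0.3 -0.6 0 0 0 0 0.3; 0.2 -0.5 0 0 0 0 0.3; 0 -0.25 0 0 0 0 0.3; 0 0 0 0 0 0 0.3'
python3 - <<'E'
from h import *
s=telemetry.observe(); print(s["eef_pos"],s["ft_force"],s["opening"])
c=read_camera("scene"); a=c["frame"][140:340,180:420]; c=read_camera("wrist"); 
u=proj(c,[[s["eef_pos"][0]+52*np.cos(t)*0+403.5-s["eef_pos"][0]+52*np.cos(t),333.5+52*np.sin(t),30] for t in np.linspace(0,6.28,24)])
for v in u: cv2.circle(c["frame"],tuple(int(x) for x in v),2,(0,0,255),-1)
b=cv2.resize(c["frame"],(500,375)); a=cv2.resize(a,(300,250))
o=np.zeros((375,800,3),np.uint8); o[:,:500]=b; o[:250,500:]=a; cv2.imwrite("pics/m3.png",o)
E
```

```text
t: 6.5
eef_pos: [444.8, 410.8, 122.3]
tcp_rot: [0.0, -0.001, 1.0, 0.0]
ft_force: [0.8, 0.1, -3.4]
opening: 0.462
grasp_force: 60.7
t: 7.3
eef_pos: [403.9, 333.9, 122.3]
tcp_rot: [0.0, 0.0, 1.0, 0.0]
ft_force: [-0.7, 0.3, -4.1]
opening: 0.459
grasp_force: 61.1
[403.91733375 333.85019359 122.29748686] [-0.66453925  0.31656106 -4.06366386] 0.4593612202583658
```

View pics/m3.png

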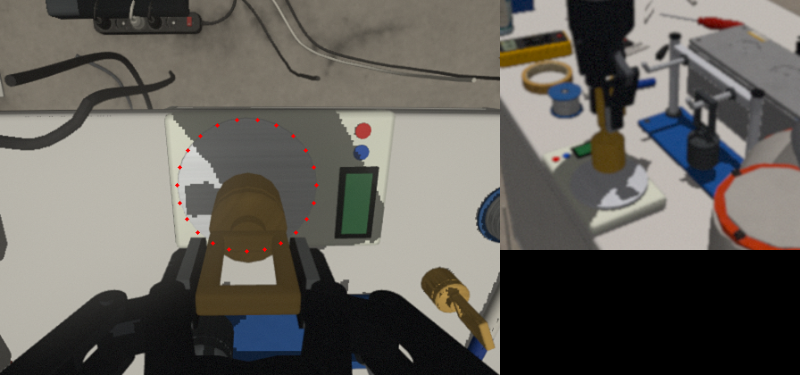

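The red circle matches the plate, the weight hangs upright over it, and the steel weight still hangs. I'll lower slowly until contact.

```bash
python3 -m jog '0 0 0.2 0 0 0 0.3; 0 0 0.3 0 0 0 0.3; 0 0 0.2 0 0 0 0.3; 0 0 0.1 0 0 0 0.3; 0 0 0.05 0 0 0 0.3; 0 0 0.05 0 0 0 0.3; 0 0 0 0 0 0 0.3; 0 0 0 0 0 0 0.3'
python3 -m jog '0 0 0.03 0 0 0 0.3; 0 0 0.03 0 0 0 0.3; 0 0 0.03 0 0 0 0.3; 0 0 0 0 0 0 0.3; 0 0 0 0 0 0 0.3; 0 0 0 0 0 0 0.3; 0 0 0 0 0 0 0.3; 0 0 0 0 0 0 0.3'
```

```text
t: 8.2
eef_pos: [403.6, 334.5, 99.7]
tcp_rot: [0.0, -0.0, 1.0, 0.0]
ft_force: [-0.1, 0.0, -3.6]
opening: 0.458
grasp_force: 61.1
t: 9.0
eef_pos: [403.6, 334.4, 97.3]
tcp_rot: [0.0, -0.0, 1.0, 0.0]
ft_force: [0.1, 0.3, -4.6]
opening: 0.459
grasp_force: 61.1
```

```bash
for i in 1; do python3 -m jog '0 0 0.03 0 0 0 0.3; 0 0 0.03 0 0 0 0.3; 0 0 0 0 0 0 0.3; 0 0 0 0 0 0 0.3; 0 0 0 0 0 0 0.3; 0 0 0 0 0 0 0.3; 0 0 0 0 0 0 0.3; 0 0 0 0 0 0 0.3'; done
```

```text
t: 9.8
eef_pos: [403.7, 334.5, 96.5]
tcp_rot: [0.0, -0.0, 1.0, 0.0]
ft_force: [-1.6, -0.8, 5.7]
opening: 0.459
grasp_force: 62.1
```

```bash
python3 -m jog '0 0 0 0 0 0 0.5; 0 0 0 0 0 0 0.55; 0 0 0 0 0 0 0.65; 0 0 0 0 0 0 0.75; 0 0 0 0 0 0 0.85; 0 0 0 0 0 0 0.85; 0 0 0 0 0 0 0.85; 0 0 0 0 0 0 0.85'
python3 -m jog '0 0 -0.3 0 0 0 0.85; 0 0 -0.5 0 0 0 0.85; 0 0 -1 0 0 0 0.85; 0 0 -1 0 0 0 0.85; 0 0 -1 0 0 0 0.85; 0 0 -1 0 0 0 0.85; 0 0 0 0 0 0 0.85; 0 0 0 0 0 0 0.85'
python3 - <<'E'
from h import *
c=read_camera("scene"); a=c["frame"][140:340,180:420]; c=read_camera("wrist")
b=cv2.resize(c["frame"],(500,375)); a=cv2.resize(a,(300,250))
o=np.zeros((375,800,3),np.uint8); o[:,:500]=b; o[:250,500:]=a; cv2.imwrite("pics/m4.png",o)
E
```

```text
t: 10.6
eef_pos: [403.6, 334.4, 95.8]
tcp_rot: [-0.0, -0.0, 1.0, 0.0]
ft_force: [-1.1, -0.0, -0.1]
opening: 0.855
grasp_force: 0.0
t: 11.4
eef_pos: [403.7, 334.5, 216.3]
tcp_rot: [0.001, -0.0, 1.0, 0.0]
ft_force: [0.2, -0.7, -0.7]
opening: 0.852
grasp_force: 0.0
```

View pics/m4.png

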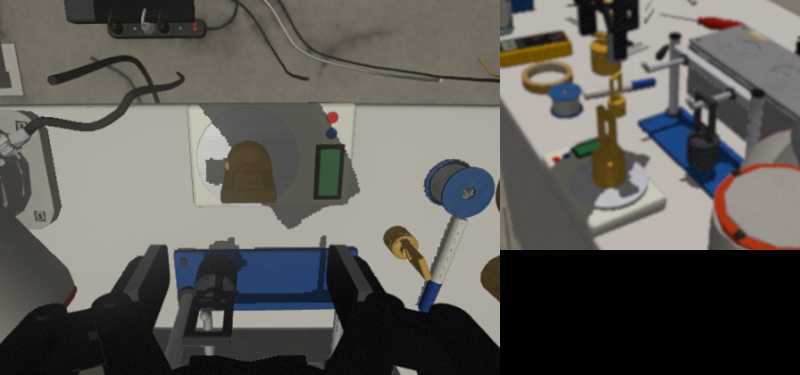

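The brass weight stands upright on the plate, the gripper is clear, and the steel weight still hangs on its hook.

```bash
python3 -c "
from plant import job; print(job.close_job())"
```

```text
the job is handed in; nothing more can be done
None
```

The brass test weight is standing upright near the centre of the scale plate, the steel weight is still on its hook, and the job was handed in at about 11.5 s of the 38 s allowed.

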